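# Turn over the lamp tags, hang them on the charger's rail and start the charge

### The job

The lamps are in the charger, but their brass tags (two or three of them) still lie on the enamel shelf with the engraved lamp face down. Turn every tag over and hang it by its hole on a peg of the tally rail with the engraved face looking outward, away from the rail, one tag to a peg; only when all of them hang so, turn the big black knob clockwise as far as it goes to start the charge. Leave the battery pack, the lens and the lamp clip where they are.

Things in the scene. Friction and masses are not known exactly. Their poses are not given: they have to be found in the camera images.
- tag0: brass tally tag, flat plate 76 x 46 x 6 mm, 0.12 to 0.23 kg, a 15 mm hole near one end, a black-filled engraved lamp picture (ring, rays, bar) on one face, the other plain. Origin: centre of the engraved face. x: along the length to the hole end; y: across the width; z: from engraved to plain face (up at the start). All tags are alike; may be absent
- tag1: brass tally tag, flat plate 76 x 46 x 6 mm, 0.12 to 0.23 kg, a 15 mm hole near one end, a black-filled engraved lamp picture (ring, rays, bar) on one face, the other plain. Origin: centre of the engraved face. x: along the length to the hole end; y: across the width; z: from engraved to plain face (up at the start). All tags are alike; may be absent
- tag2: brass tally tag, flat plate 76 x 46 x 6 mm, 0.12 to 0.23 kg, a 15 mm hole near one end, a black-filled engraved lamp picture (ring, rays, bar) on one face, the other plain. Origin: centre of the engraved face. x: along the length to the hole end; y: across the width; z: from engraved to plain face (up at the start). All tags are alike; may be absent
- tag0_hole (a point): centre of the hole of tag0, at (0.025, 0, 0.003) in its frame; the hole's axis is the tag's z
- tag0_face (a point): reference point 40 mm straight out from tag0's mid-thickness at the hole, on the engraved side (at (0.025, 0, -0.037) in its frame); tells which way the engraved face looks
- tag1_hole (a point): centre of the hole of tag1, at (0.025, 0, 0.003) in its frame; the hole's axis is the tag's z
- tag1_face (a point): reference point 40 mm straight out from tag1's mid-thickness at the hole, on the engraved side (at (0.025, 0, -0.037) in its frame); tells which way the engraved face looks
- tag2_hole (a point): centre of the hole of tag2, at (0.025, 0, 0.003) in its frame; the hole's axis is the tag's z
- tag2_face (a point): reference point 40 mm straight out from tag2's mid-thickness at the hole, on the engraved side (at (0.025, 0, -0.037) in its frame); tells which way the engraved face looks
- peg0 (a point): peg of the tally rail: straight steel pin 7 mm in diameter with a round tip, 50 mm long, pointing away from the rail towards the robot and 30 degrees upward. Origin: its root, on the rail's front face. x: along the peg towards its free tip (x = 0.050); y: horizontal; z: square to the peg, up
- peg1 (a point): peg of the tally rail: straight steel pin 7 mm in diameter with a round tip, 50 mm long, pointing away from the rail towards the robot and 30 degrees upward. Origin: its root, on the rail's front face. x: along the peg towards its free tip (x = 0.050); y: horizontal; z: square to the peg, up
- peg2 (a point): peg of the tally rail: straight steel pin 7 mm in diameter with a round tip, 50 mm long, pointing away from the rail towards the robot and 30 degrees upward. Origin: its root, on the rail's front face. x: along the peg towards its free tip (x = 0.050); y: horizontal; z: square to the peg, up
- shelf: fixed white enamel shelf panel with dark chips, 220 x 500 mm (its x, y) and 25 mm high, lying on the bench; flat top; origin: centre of its underside on the bench. The tags start flat on it, engraved face down, 130 mm apart, hole ends roughly to the shelf's +y
- charger: fixed grey steel-topped charger, case 150 x 460 mm (x, y), 70 mm high; origin: centre of its underside; front: its -x. On its front edge the tally rail: strip 324 mm long, 8 mm thick, z = 0.152 to 0.178, front face at x = -0.071, on posts at y = -0.225 and 0.085. Three pegs on the strip's front at y = -0.17, -0.07, 0.03, roots at z = 0.165. Open bench below them
- knob_grip (a point): grip point of the large black bakelite control knob on the charger's top, at its own y = 0.165: on its upright axis, 107 mm above the bench, 7 mm below the top of the grip bar (57 mm long, 14 mm wide, 30 mm tall, on a 60 mm disc). The frame turns with the knob: x lies along the bar; the white pointer line is at the -x end
- knob (a joint): knob angle in rad, 0 (off, pointer straight to the charger's front) to 1.3 (charge, end stop); it grows as the knob turns clockwise seen from above, and stays where it is left (friction 0.08 N m). It starts between 0 and 0.15
- pack: bystander: loose orange battery pack, 75 x 115 x 46 mm, on the bench beyond the shelf; origin: centre of its underside
- lens: bystander: loose frosted lens, a disc 62 mm in diameter and 15 mm thick, on top of the charger behind the rail; origin: centre of its underside
- clip: bystander: loose aluminium lamp clip, 60 x 26 x 25 mm, at a back corner of the shelf; origin: centre of its underside
There are look-alikes about, which are no part of the job. What is shaped like the tag2 but purple is not meant. What is shaped like the tag1 but grey is not meant.

How it is judged:
On the way, in this order (a step that is already met when the one before it is completed fails the run):
1. every tag present hangs by its hole on a peg of its own, engraved face outward, at rest (((x of tag0_hole in the frame of peg0 between 0 and 0.048 m and y of tag0_hole in the frame of peg0 between -0.006 and 0.006 m and z of tag0_hole in the frame of peg0 between -0.0075 and 0.0065 m and angle between the z axis of tag0 and the x axis of peg0, either way round below 1 rad) or (x of tag0_hole in the frame of peg1 between 0 and 0.048 m and y of tag0_hole in the frame of peg1 between -0.006 and 0.006 m and z of tag0_hole in the frame of peg1 between -0.0075 and 0.0065 m and angle between the z axis of tag0 and the x axis of peg1, either way round below 1 rad) or (x of tag0_hole in the frame of peg2 between 0 and 0.048 m and y of tag0_hole in the frame of peg2 between -0.006 and 0.006 m and z of tag0_hole in the frame of peg2 between -0.0075 and 0.0065 m and angle between the z axis of tag0 and the x axis of peg2, either way round below 1 rad)) and x of each of tag0_face, tag1_face, tag2_face in the frame of charger below -0.098 m and linear speed of each of tag0, tag1, tag2 below 0.03 m/s and ((x of tag1_hole in the frame of peg0 between 0 and 0.048 m and y of tag1_hole in the frame of peg0 between -0.006 and 0.006 m and z of tag1_hole in the frame of peg0 between -0.0075 and 0.0065 m and angle between the z axis of tag1 and the x axis of peg0, either way round below 1 rad) or (x of tag1_hole in the frame of peg1 between 0 and 0.048 m and y of tag1_hole in the frame of peg1 between -0.006 and 0.006 m and z of tag1_hole in the frame of peg1 between -0.0075 and 0.0065 m and angle between the z axis of tag1 and the x axis of peg1, either way round below 1 rad) or (x of tag1_hole in the frame of peg2 between 0 and 0.048 m and y of tag1_hole in the frame of peg2 between -0.006 and 0.006 m and z of tag1_hole in the frame of peg2 between -0.0075 and 0.0065 m and angle between the z axis of tag1 and the x axis of peg2, either way round below 1 rad)) and ((x of tag2_hole in the frame of peg0 between 0 and 0.048 m and y of tag2_hole in the frame of peg0 between -0.006 and 0.006 m and z of tag2_hole in the frame of peg0 between -0.0075 and 0.0065 m and angle between the z axis of tag2 and the x axis of peg0, either way round below 1 rad) or (x of tag2_hole in the frame of peg1 between 0 and 0.048 m and y of tag2_hole in the frame of peg1 between -0.006 and 0.006 m and z of tag2_hole in the frame of peg1 between -0.0075 and 0.0065 m and angle between the z axis of tag2 and the x axis of peg1, either way round below 1 rad) or (x of tag2_hole in the frame of peg2 between 0 and 0.048 m and y of tag2_hole in the frame of peg2 between -0.006 and 0.006 m and z of tag2_hole in the frame of peg2 between -0.0075 and 0.0065 m and angle between the z axis of tag2 and the x axis of peg2, either way round below 1 rad)) and distance between tag0_hole and tag1_hole above 0.06 m and distance between each of tag0_hole, tag1_hole and tag2_hole above 0.06 m), for 0.3 s.
2. the knob is turned clockwise to its stop (value of joint knob above 1.2 rad), for 0.2 s.
At the end, for the whole second after the job is handed in: Every tag present hangs at rest on its own peg, engraved face away from the rail: hole centre within about 6 mm of the peg's axis and between root and tip, tag within 57 degrees of square to the peg. Knob at 1.2 rad or more (all of step 1 and value of joint knob above 1.2 rad); the robot touches nothing.
It fails at once if the battery pack is pushed more than 30 mm from its place (distance of pack from where it was at the start of the episode above 0.03 m).
It fails at once if the lens is pushed more than 30 mm from its place (distance of lens from where it was at the start of the episode above 0.03 m).
It fails at once if the lamp clip is pushed more than 30 mm from its place (distance of clip from where it was at the start of the episode above 0.03 m).
Of tag0, tag1, tag2 only 2 to 3 are there at a start; the rules pass over those that are not, and their reading is None.
At some moment in a run one of tag0, tag1, tag2 may be knocked a few centimetres aside while the robot is not near it.
Once in a run the grip may slacken for a moment while it holds something.
It also fails if it takes over 210 s, if anything falls off the work surface, if the arm or the gripper's body presses on something with over 40 N, if the wrist force passes 120 N, or if a joint passes its speed limit or range.

### The arm

A 6-joint arm with a two-finger parallel gripper is mounted at the origin on the work surface. World frame = base frame: x ahead of the robot, y to its left, z up, the work surface at z = 0. Lengths are in m, angles in rad, forces in N, time in s.
With the tool pointing down it reaches from about 0.35 to 0.85 m from the base axis. Payload 8.1 kg.
Tool frame: the origin (TCP) lies between the finger pads; the fingertips stand 19 mm ahead of it and the grasp point (between the pads) is the TCP; z points along the fingers, y is the line along which they close (so a half turn about z gives the same grasp; the last joint's range is limited). The gripper opens to 85 mm and grips with 20 to 120 N. Pads are 22 mm wide; open, the fingers measure 114 mm over their backs; the gripper's body (76 mm by 85 mm) begins 54 mm behind the grasp point. The pads swing forward as they close: fully open they stand 13 mm farther back than shut.
Start: joints at [-1.4, 0.13, 1.488, -0, 1.523, -0.085], TCP at [0.152, -0.58, 0.25] pointing down, gripper open.
Joint ranges: [-2.96, 2.96], [-0.89, 2.26], [0.02, 2.5], [-1.34, 4.48], [0, 2.73], [-2.66, 2.66]. Speed limits (rad/s): [2.39, 2.39, 2.79, 3.14, 3.14, 3.14].

### API

Orientations are given as a unit quaternion [w, x, y, z].
In Python, from plant import get_obs, capture, camera_model, job_done gives the robot as it stands. The module is installed in compiled form; this text tells all that it offers.
- The arm moves only by the shell command python3 -m creep 'ROWS' [FORCE]. ROWS is JSON, one flat list of numbers, 7 for each row, row after row: the shift along the world's x, y, z in mm, then the turn, a rotation vector about the world's x, y, z in degrees, then the opening, from -1 (shut) to 1 (fully open). A call has exactly 10 rows; each row shifts and turns the commanded pose from where the row before left it; what a row does not reach is not made up. A row lasts 1/10 s, in which the tool goes at most 50 mm and 8.59 degrees, less where a joint would pass 70% of its speed; a pose out of reach is approached as far as the arm can. A call with a gripper value outside its range is refused whole. The fingers move at their own pace and stop on an object; FORCE is the grip in N (left out, the last holds). Time passes only in rows, so rows that do not move let the fingers close, or fill a call up. It gives the time, the measured TCP pose, the force, the opening and the grip force at its end, in the units of the state.
- get_obs(): the state, without advancing time (a new reading comes with each control period).
- capture(name): name is "side" or "top"; returns the picture (420x560x3 uint8, blue, green, red); there is no depth.
- camera_model(name): a dict with "intrinsics" (3x3 intrinsics, pixels), "rvec" (rotation vector, rad) and "tvec" (3), from world to camera coordinates, as OpenCV has them. Camera axes: x right, y down, z forward; pixel columns grow to the right and rows downward; lengths in m; the calibration is good to about 2 mm. A picture is of the moment at which its call begins. camera_model takes no time and is no camera call.
- job_done(): hands the job in; it is judged then, once.
The state is a dict: "t": time; "joint_pos": joint angles; "qd": joint speeds; "joint_efforts": joint torques, N m; "tool_pos": TCP position; "orientation": TCP orientation; "force": force on the tool from outside, world axes, zero at the start; "ft_torque": the same for the moment, N m; "gripper_width": finger opening in m; "finger_force": force on a finger pad.
Only numpy, scipy, OpenCV 4.12 (cv2) and the standard library are available. Lean on these libraries where they do the work, as an engineer would, in place of code of your own. Each camera call takes 0.05 s, during which the arm holds its last target. There are 200 camera calls.

## Working session

There is one attempt and no reset: what is moved stays moved. The work goes in short steps, Python scripts to look and compute and a shell command to move; the robot and the scene stay as the last step left them, time stands still between calls to the robot, and variables do not carry over. Pictures are saved under pics/ and viewed, at most 14 in all, crops included, and the job is handed in when it is done.

```bash
mkdir -p pics; ls
python3 - <<'E'
from plant import *
import cv2,numpy as np
for n in("side","top"):
    cv2.imwrite(f"pics/{n}0.png",capture(n)); m=camera_model(n)
    R=cv2.Rodrigues(np.array(m["rvec"],float))[0]; print(n,np.array(m["intrinsics"]).tolist(),(-R.T@np.array(m["tvec"]).ravel()).round(3),R.round(2).tolist())
o=get_obs();print(o)
E
```

```text
pics
side [[410.5444866300784, 0.0, 275.62943411249955], [0.0, 410.5444866300784, 208.72526604290948], [0.0, 0.0, 1.0]] [0.219 0.775 0.795] [[-0.95, -0.31, -0.01], [-0.19, 0.61, -0.77], [0.24, -0.73, -0.64]]
top [[447.0895551932457, 0.0, 283.2981700002192], [0.0, 447.0895551932457, 211.8632186766972], [0.0, 0.0, 1.0]] [0.385 0.01  1.367] [[0.02, -1.0, 0.0], [-1.0, -0.02, -0.08], [0.08, -0.0, -1.0]]
{'t': 0.1, 'joint_pos': array([-1.40041678e+00,  1.31095688e-01,  1.48919263e+00,  1.78094951e-05,
        1.52302196e+00, -8.53734854e-02]), 'qd': array([-0.00106523, -0.00190697, -0.00219767, -0.0018281 , -0.00179944,
        0.0004481 ]), 'joint_efforts': array([ 2.27597113e-03, -5.70951176e+01, -5.01942801e+01, -9.34441141e-05,
        8.06154771e-03, -1.37519461e-05]), 'tool_pos': array([ 0.15174583, -0.57999852,  0.2493311 ]), 'orientation': array([-8.58414481e-04,  9.91834623e-01,  1.27527811e-01, -2.76049459e-05]), 'force': array([ 0.85634222,  0.01058238, -0.39768728]), 'ft_torque': array([0.00178124, 0.0177403 , 0.01846996]), 'finger_force': 0.0, 'gripper_width': 0.08530697758009609}
```

View pics/top0.png

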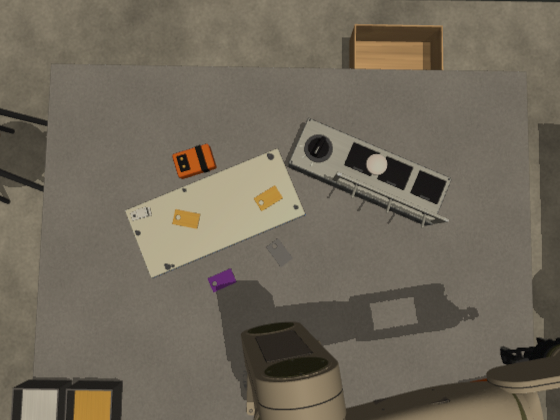

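View pics/side0.png

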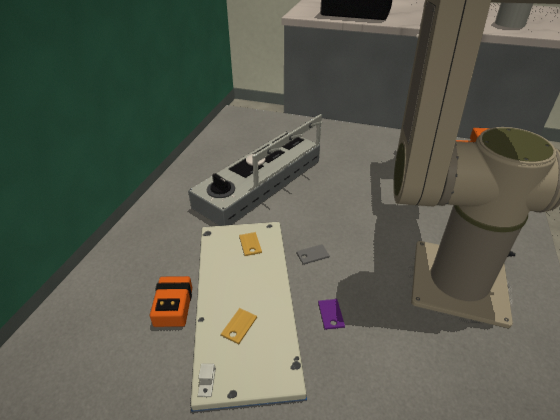

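The brass (orange) tags are on the shelf at top-view (186,219) and (268,198), two of them and 255 mm apart. The purple plate at (222,280) and grey plate at (279,251) lie on the bench and are look-alikes. The brass ones fit by colour and by lying on the shelf. Next I'll take enlarged crops of the tags and rail.

```bash
cat > h.py <<'E'
from plant import *
import cv2,numpy as np
def cam(n):
    m=camera_model(n);R=cv2.Rodrigues(np.array(m["rvec"],float))[0];t=np.array(m["tvec"],float).ravel()
    return np.array(m["intrinsics"],float),R,t
def ray(n,p):
    K,R,t=cam(n);d=R.T@np.linalg.inv(K)@np.array([p[0],p[1],1.]);return -R.T@t,d/np.linalg.norm(d)
def plane(n,p,z):
    c,d=ray(n,p);return c+d*(z-c[2])/d[2]
def tri(p,q):  # side px, top px
    (a,u),(b,v)=ray("side",p),ray("top",q)
    s=np.linalg.lstsq(np.c_[u,-v],b-a,rcond=None)[0];P,Q=a+s[0]*u,b+s[1]*v
    return (P+Q)/2,np.linalg.norm(P-Q)
def proj(n,P):
    K,R,t=cam(n);x=K@(R@np.array(P,float)+t);return x[:2]/x[2]
def crop(n,x,y,w,h,s,f,im=None):
    im=capture(n) if im is None else im
    c=cv2.resize(im[y:y+h,x:x+w],None,fx=s,fy=s,interpolation=cv2.INTER_CUBIC);return c
E
python3 - <<'E'
from h import *
a=crop("top",285,110,170,120,4.6,0); cv2.imwrite("pics/railtop.png",a)
b=crop("side",190,110,140,110,5.4,0); cv2.imwrite("pics/railside.png",b)
a=crop("top",160,170,150,70,5,0);c=crop("side",200,220,150,130,3,0)
c=cv2.copyMakeBorder(cv2.resize(c,(275,238)),0,0,0,475,0); cv2.imwrite("pics/tags.png",np.vstack([a,c]))
for n in("side","top"):
    im=capture(n);hsv=cv2.cvtColor(im,cv2.COLOR_BGR2HSV)
    m=cv2.inRange(hsv,(12,120,90),(30,255,255))
    x0,y0,x1,y1=(190,220,310,400) if n=="side" else(120,150,310,280)
    k=np.zeros_like(m);k[y0:y1,x0:x1]=m[y0:y1,x0:x1]
    cs,hi=cv2.findContours(k,cv2.RETR_CCOMP,cv2.CHAIN_APPROX_NONE)
    for i,c in enumerate(cs):
        if hi[0][i][3]<0 and cv2.contourArea(c)>100:
            f=np.zeros_like(m);cv2.drawContours(f,cs,i,255,-1);M=cv2.moments(f,True)
            h=cv2.bitwise_and(f,255-m);N=cv2.moments(h,True)
            ce=np.array([M['m10'],M['m01']])/M['m00'];print(n,ce.round(2),M['m00'],cv2.minAreaRect(c),"hole",N['m00'],(np.array([N['m10'],N['m01']])/max(N['m00'],1)).round(1))
E
```

```text
side [238.46 325.67] 673.0 ((238.4615020751953, 325.30767822265625), (20.523906707763672, 35.50081253051758), 33.6900634765625) hole 26.0 [232.5 334.2]
side [250.08 243.67] 370.0 ((250.1509552001953, 243.5283203125), (22.252408981323242, 17.307430267333984), 74.05460357666016) hole 13.0 [252. 250.]
top [185.75 218.49] 376.0 ((185.6923065185547, 218.5384521484375), (25.10286521911621, 14.904827117919922), 11.309932708740234) hole 19.0 [177.8 217. ]
top [267.7 197.7] 374.0 ((267.7303466796875, 197.66851806640625), (14.839971542358398, 25.121950149536133), 57.9946174621582) hole 19.0 [260.8 202.2]
top [186.75 161.54] 481.0 ((186.77523803710938, 161.41744995117188), (21.55109214782715, 22.508920669555664), 73.3007583618164) hole 154.0 [182.9 162.5]
```

View pics/railtop.png

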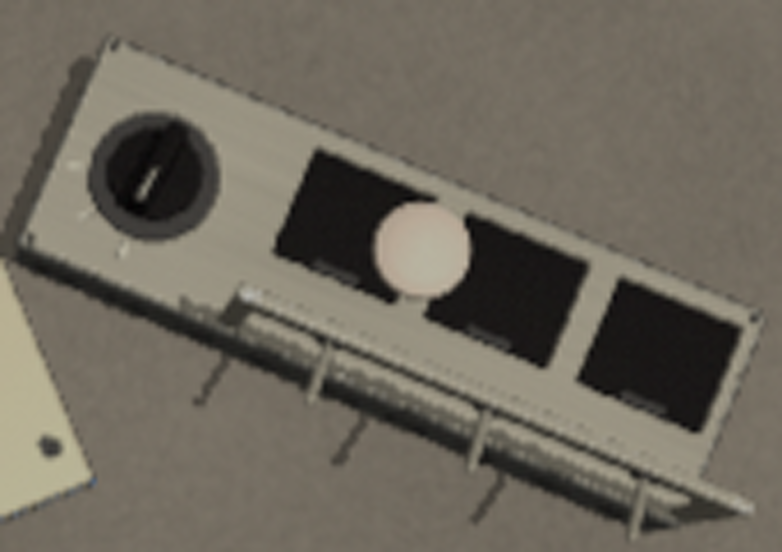

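View pics/railside.png

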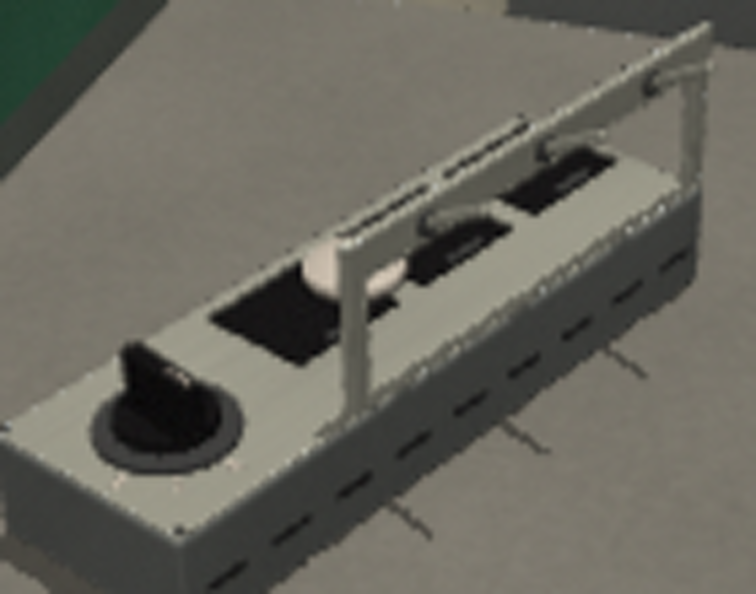

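View pics/tags.png

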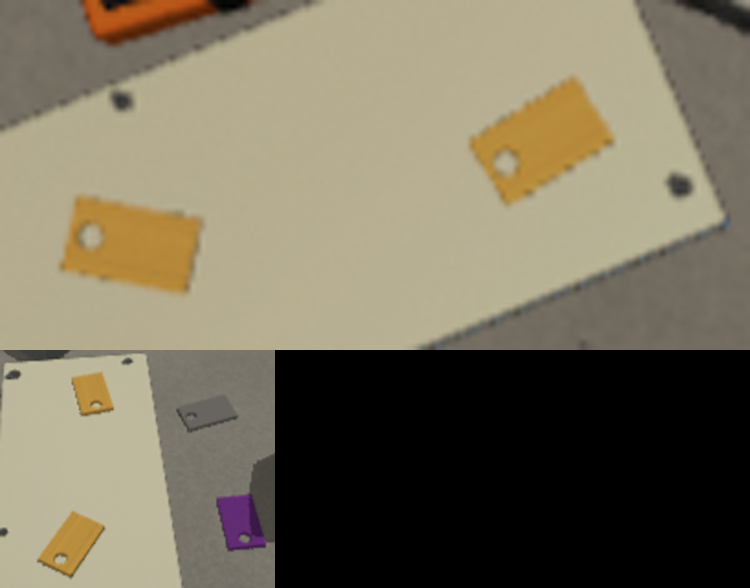

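Confirmed: two plain-up brass tags (the grey and purple plates are decoys), hole centres at top (177.8,217.0) and (260.8,202.2). The pegs' tips are at crop (317,398), (475,468), (633,537), and the knob centre is near crop (155,175).

```bash
cat > chg.py <<'E'
from h import *
T=lambda c:((c[0]+.5)/4.6-.5+285,(c[1]+.5)/4.6-.5+110)
S=lambda c:((c[0]+.5)/5.4-.5+190,(c[1]+.5)/5.4-.5+110)
tip=np.array([-.0433-.071,0,.19])
pts=[("tA",(498,213),(317,398),(-.1143,.03)),("tB",(603,140),(475,468),(-.1143,-.07)),("tC",(710,68),(633,537),(-.1143,-.17)),
("railL",(345,243),(240,295),(-.071,.092)),("railR",(708,27),(752,510),(-.071,-.232)),
("fl",(180,537),(22,250),(-.075,.23)),("bl",(0,428),(112,40),(.075,.23))]
L=[];W=[]
for n,s,t,l in pts:
    P,e=tri(S(s),T(t));L.append(l);W.append(P[:2]);
    if __name__=="__main__":print(n,P.round(4),"gap",round(e,4))
L=np.array(L);W=np.array(W);lc,wc=L.mean(0),W.mean(0)
H=(L-lc).T@(W-wc);yaw=np.arctan2(H[0,1]-H[1,0],H[0,0]+H[1,1])
R2=np.array([[np.cos(yaw),-np.sin(yaw)],[np.sin(yaw),np.cos(yaw)]]);t2=wc-R2@lc
def c2w(x,y,z):return np.r_[R2@[x,y]+t2,z]
if __name__=="__main__":
    print("res mm",((L@R2.T+t2-W)*1e3).round(1).tolist());print("yaw",np.degrees(yaw),"pos",t2)
    for y in(.03,-.07,-.17):print("root",c2w(-.071,y,.165).round(4),"tip",c2w(-.1143,y,.19).round(4), proj("top",c2w(-.1143,y,.19)).round(1))
    print("knob",c2w(0,.165,.107).round(4))
    for n,s,t,hs,ht in(("A",(238.46,325.67),(185.75,218.49),(232.5,334.2),(177.8,217.)),("B",(250.08,243.67),(267.7,197.7),(252,250),(260.8,202.2))):
        P,e=tri(s,t);Q,e2=tri(hs,ht);print(n,P.round(4),e.round(4),"hole",Q.round(4),"plane",plane("top",t,.031).round(4),plane("side",s,.029).round(4),plane("top",ht,.03).round(4))
        # orientation via minAreaRect corners on the plane
    im=capture("top");m=cv2.inRange(cv2.cvtColor(im,cv2.COLOR_BGR2HSV),(12,120,90),(30,255,255))
    cs,_=cv2.findContours(m[190:240,160:300],cv2.RETR_EXTERNAL,cv2.CHAIN_APPROX_NONE)
    for c in cs:
        if cv2.contourArea(c)>100:
            w=np.array([plane("top",(p[0][0]+160,p[0][1]+190),.031)[:2]*1e3 for p in c],np.float32);print(cv2.minAreaRect(w))
E
python3 chg.py
```

```text
tA [ 0.5189 -0.1784  0.1827] gap 0.0079
tB [ 0.4831 -0.2692  0.1821] gap 0.001
tC [ 0.4442 -0.3589  0.1864] gap 0.0012
railL [ 0.583  -0.1328  0.1795] gap 0.0004
railR [ 0.4616 -0.4321  0.174 ] gap 0.0012
fl [ 0.6294 -0.0062  0.0711] gap 0.0036
bl [ 0.7642 -0.0632  0.0701] gap 0.0025
res mm [[-0.4, 2.6], [-1.9, 0.6], [-0.4, -2.4], [-1.3, -1.6], [-0.8, -2.9], [0.2, 1.3], [4.6, 2.3]]
yaw -21.91803725672832 pos [ 0.61330801 -0.24628213]
root [ 0.5586 -0.1919  0.165 ] tip [ 0.5185 -0.1758  0.19  ] [353.3 197.4]
root [ 0.5213 -0.2847  0.165 ] tip [ 0.4811 -0.2686  0.19  ] [388.4 212. ]
root [ 0.484  -0.3775  0.165 ] tip [ 0.4438 -0.3613  0.19  ] [423.6 226.7]
knob [ 0.6749 -0.0932  0.107 ]
A [0.4653 0.3015 0.0251] 0.0007 hole [0.4694 0.3254 0.0255] plane [0.4653 0.3003 0.031 ] [0.4638 0.3038 0.029 ] [0.4695 0.3245 0.03  ]
B [0.5313 0.0562 0.0255] 0.002 hole [0.5177 0.0769 0.0258] plane [0.5317 0.0563 0.031 ] [0.5289 0.0593 0.029 ] [0.5179 0.0768 0.03  ]
((465.1441345214844, 300.325439453125), (75.42472076416016, 44.53189468383789), 79.57625579833984)
((531.5599365234375, 56.13848114013672), (44.526546478271484, 75.70980834960938), 32.07923889160156)
```

```bash
cat > rep.py <<'E'
from h import *
from scipy.spatial.transform import Rotation as Ro
o=get_obs();q=o["orientation"];R=Ro.from_quat([q[1],q[2],q[3],q[0]]).as_matrix()
d=np.degrees
print("t",round(o["t"],1),"tcp",(o["tool_pos"]*1e3).round(1),"z:az",d(np.arctan2(R[1,2],R[0,2])).round(1),"tilt",d(np.arccos(-R[2,2])).round(1),"y:az",d(np.arctan2(R[1,1],R[0,1])).round(1),"elev",d(np.arcsin(R[2,1])).round(1),"w",round(o["gripper_width"]*1e3,1),"F",o["force"].round(1),round(float(o["finger_force"]),1),"q",d(o["joint_pos"]).round(0))
E
python3 -m creep '[30,33,5,0,0,7,0.45, 30,33,5,0,0,7,0.45, 30,33,5,0,0,7,0.45, 30,33,5,0,0,7,0.45, 30,33,5,0,0,7,0.45, 30,33,5,0,0,7,0.45, 30,33,5,0,0,7,0.45, 30,33,5,0,0,7,0.45, 30,33,5,0,0,7,0.45, 30,33,5,0,0,7,0.45]' 80
python3 -m creep '[6,33,0,0,0,4,0.45, 6,33,0,0,0,4,0.45, 6,33,0,0,0,4,0.45, 6,33,0,0,0,4,0.45, 6,33,0,0,0,4,0.45, 6,33,0,0,0,4,0.45, 6,33,0,0,0,4,0.45, 6,33,0,0,0,4,0.45, 6,33,0,0,0,4,0.45, 6,33,0,0,0,4,0.45]'
python3 rep.py
```

```text
t: 1.45
tool_pos: [0.4528, -0.2489, 0.3008]
orientation: [0.0, 0.738, 0.675, 0.0]
force: [2.1, -0.8, -0.2]
gripper_width: 0.0618
finger_force: 0.0
t: 2.45
tool_pos: [0.5119, 0.081, 0.3005]
orientation: [0.0, 0.463, 0.886, 0.0]
force: [0.7, -0.4, -0.4]
gripper_width: 0.0616
finger_force: 0.0
t 2.5 tcp [511.9  81.  300.5] z:az 1.4 tilt 0.0 y:az 34.8 elev 0.0 w 61.6 F [ 0.7 -0.4 -0.4] 0.0 q [  3.  -6.  94.  -0.  92. -32.]
```

```bash
python3 -m creep '[0.6,0.2,-10,0,0,-2.2,0.45, 0.6,0.2,-10,-6.32,-4.04,0,0.45, 0.6,0.2,-10,-6.32,-4.04,0,0.45, 0.6,0.2,-10,-6.32,-4.04,0,0.45, 0.6,0.2,-10,-6.32,-4.04,0,0.45, 0,0,-10,-6.32,-4.04,0,0.45, 0,0,-20,-6.32,-4.04,0,0.45, 0,0,-35,0,0,0,0.45, 0,0,-35,0,0,0,0.45, 0,0,-35,0,0,0,0.45]'
python3 rep.py
```

```text
t: 3.45
tool_pos: [0.5147, 0.0812, 0.1141]
orientation: [0.336, 0.444, 0.81, -0.183]
force: [0.3, 0.2, 0.3]
gripper_width: 0.0622
finger_force: 0.0
t 3.5 tcp [514.7  81.2 114.1] z:az -57.3 tilt 45.0 y:az 32.6 elev 0.1 w 62.2 F [0.3 0.2 0.3] 0.0 q [ 31.   4. 116. -50.  68.  21.]
```

```bash
python3 -m creep '[0,0.5,-12,0,0,0,0.45, 0,0.5,-12,0,0,0,0.45, 0,0,-10,0,0,0,0.45, 0,0,-5,0,0,0,0.45, 0,0,-3,0,0,0,0.45, 0,0,-2,0,0,0,0.45, 0,0,-1.5,0,0,0,0.45, 0,0,-1.5,0,0,0,0.45, 0,0,0,0,0,0,0.45, 0,0,0,0,0,0,0.45]'
python3 rep.py
python3 - <<'E'
from h import *
a=crop("top",230,160,80,65,9,0)[:,:400]; b=crop("side",215,200,80,65,9,0)[:,:400]
cv2.imwrite("pics/pickB.png",np.hstack([crop("top",235,165,50,60,8,0),crop("side",225,205,50,60,8,0)]))
E
```

```text
t: 4.45
tool_pos: [0.5149, 0.0816, 0.0685]
orientation: [0.336, 0.445, 0.81, -0.183]
force: [0.5, -0.1, 0.4]
gripper_width: 0.0619
finger_force: 0.0
t 4.5 tcp [514.9  81.6  68.5] z:az -57.4 tilt 45.0 y:az 32.5 elev 0.1 w 61.9 F [ 0.5 -0.1  0.4] 0.0 q [ 31.   9. 116. -51.  65.  26.]
```

View pics/pickB.png

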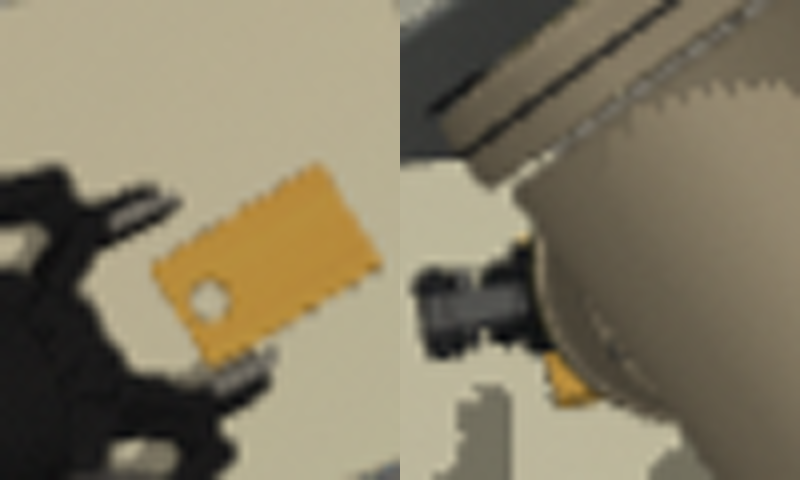

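The tag (hole at crop (210,300)) sits closer to the lower finger than to the upper one. I'll check the offset by projecting the tip model.

Run:
```python
from h import *
y=np.array([np.cos(np.radians(32.5)),np.sin(np.radians(32.5)),0]);tip=np.array([.5221,.0703,.0551])
for s in(1,0,-1):print(s,proj("top",tip+s*.031*y).round(1))
print("mid seen->",plane("top",(263.1,199.6),.055))
print("hole",proj("top",[.5316-.0132,.0561+.0212,.03]))
im=capture("top");m=cv2.inRange(cv2.cvtColor(im,cv2.COLOR_BGR2HSV),(12,120,90),(30,255,255))
cs,_=cv2.findContours(m[150:240,160:300],cv2.RETR_EXTERNAL,cv2.CHAIN_APPROX_NONE)
for c in cs:
    if cv2.contourArea(c)>100:
        w=np.array([plane("top",(p[0][0]+160,p[0][1]+150),.031)[:2]*1e3 for p in c],np.float32);print(cv2.minAreaRect(w))
```

```text
1 [257.2 191.1]
0 [262.6 200. ]
-1 [268.1 208.9]
mid seen-> [0.523172   0.06895701 0.055     ]
hole [260.64750837 202.01636704]
((531.5291137695312, 56.072357177734375), (45.405067443847656, 75.5232162475586), 33.127506256103516)
((637.6769409179688, 302.2799072265625), (66.68486022949219, 68.21056365966797), 17.63760757446289)
```

```bash
python3 -m creep '[0,0,-4,0,0,0,0.45, 0,0,-4,0,0,0,0.45, 0,0,-4,0,0,0,0.45, 0,0,-3,0,0,0,0.45, 0,0,-2,0,0,0,0.45, 0,0,-2,0,0,0,0.45, 0,0,-1,0,0,0,0.45, 0,0,-1,0,0,0,0.45, 0,0,0,0,0,0,0.45, 0,0,0,0,0,0,0.45]'
python3 rep.py
```

```text
t: 5.7
tool_pos: [0.5149, 0.0816, 0.0474]
orientation: [0.336, 0.445, 0.81, -0.183]
force: [0.3, 0.1, -0.3]
gripper_width: 0.0618
finger_force: 0.0
t 5.7 tcp [514.9  81.6  47.4] z:az -57.4 tilt 45.0 y:az 32.5 elev 0.1 w 61.8 F [ 0.3  0.1 -0.3] 0.0 q [ 31.  12. 116. -52.  63.  28.]
```

No contact yet. I'll feel downward.

```bash
python3 -m creep '[0,0,-1,0,0,0,0.45, 0,0,-1,0,0,0,0.45, 0,0,0,0,0,0,0.45, 0,0,0,0,0,0,0.45, 0,0,0,0,0,0,0.45, 0,0,0,0,0,0,0.45, 0,0,0,0,0,0,0.45, 0,0,0,0,0,0,0.45, 0,0,0,0,0,0,0.45, 0,0,0,0,0,0,0.45]'
python3 -m creep '[0,0,-1,0,0,0,0.45, 0,0,-1,0,0,0,0.45, 0,0,0,0,0,0,0.45, 0,0,0,0,0,0,0.45, 0,0,0,0,0,0,0.45, 0,0,0,0,0,0,0.45, 0,0,0,0,0,0,0.45, 0,0,0,0,0,0,0.45, 0,0,0,0,0,0,0.45, 0,0,0,0,0,0,0.45]'
python3 rep.py
```

```text
t: 6.7
tool_pos: [0.5148, 0.0815, 0.0453]
orientation: [0.336, 0.445, 0.81, -0.183]
force: [0.3, 0.4, 0.3]
gripper_width: 0.062
finger_force: 0.0
t: 7.7
tool_pos: [0.5148, 0.0815, 0.0433]
orientation: [0.336, 0.445, 0.81, -0.183]
force: [0.0, -0.6, -0.9]
gripper_width: 0.062
finger_force: 0.0
t 7.7 tcp [514.8  81.5  43.3] z:az -57.4 tilt 45.0 y:az 32.5 elev 0.1 w 62.0 F [ 0.  -0.6 -0.9] 0.0 q [ 31.  12. 116. -53.  63.  28.]
```

```bash
python3 -m creep '[0,0,-1,0,0,0,0.45, 0,0,-1,0,0,0,0.45, 0,0,0,0,0,0,0.25, 0,0,0,0,0,0,0.2, 0,0,0,0,0,0,0.2, 0,0,0,0,0,0,0.2, 0,0,0,0,0,0,0.2, 0,0,0,0,0,0,0.2, 0,0,0,0,0,0,0.2, 0,0,0,0,0,0,0.2]'
python3 rep.py
```

```text
t: 8.7
tool_pos: [0.515, 0.0815, 0.0418]
orientation: [0.336, 0.445, 0.81, -0.184]
force: [-1.1, 0.5, 4.9]
gripper_width: 0.0515
finger_force: 2.6
t 8.7 tcp [515.   81.5  41.8] z:az -57.4 tilt 45.1 y:az 32.5 elev 0.1 w 51.5 F [-1.1  0.5  4.9] 2.6 q [ 31.  13. 116. -53.  63.  28.]
```

```bash
python3 -m creep '[0,0,0.6,0,0,0,0, 0,0,0.3,0,0,0,-0.2, 0,0,0,0,0,0,-0.3, 0,0,0,0,0,0,-0.3, 0,0,0,0,0,0,-0.3, 0,0,0,0,0,0,-0.3, 0,0,0,0,0,0,-0.3, 0,0,0,0,0,0,-0.3, 0,0,0,0,0,0,-0.3, 0,0,0,0,0,0,-0.3]' 90
python3 rep.py
```

```text
t: 9.7
tool_pos: [0.5152, 0.0817, 0.043]
orientation: [0.336, 0.445, 0.81, -0.183]
force: [-3.7, 1.2, 7.3]
gripper_width: 0.0418
finger_force: 91.7
t 9.7 tcp [515.2  81.7  43. ] z:az -57.4 tilt 45.1 y:az 32.5 elev 0.1 w 41.8 F [-3.7  1.2  7.3] 91.7 q [ 31.  13. 116. -53.  63.  28.]
```

```bash
python3 -m creep '[0,0,2,0,0,0,-0.4, 0,0,3,0,0,0,-0.4, 0,0,5,0,0,0,-0.4, 0,0,10,0,0,0,-0.4, 0,0,15,0,0,0,-0.4, 0,0,15,0,0,0,-0.4, 0,0,15,0,0,0,-0.4, 0,0,15,0,0,0,-0.4, 0,0,0,0,0,0,-0.4, 0,0,0,0,0,0,-0.4]'
python3 rep.py
python3 - <<'E'
from h import *
cv2.imwrite("pics/liftB.png",np.hstack([crop("top",235,155,65,60,6,0),crop("side",225,185,65,60,6,0)]))
E
```

```text
t: 10.7
tool_pos: [0.515, 0.0817, 0.1226]
orientation: [0.336, 0.445, 0.81, -0.183]
force: [-0.1, 0.0, -1.7]
gripper_width: 0.0422
finger_force: 91.1
t 10.7 tcp [515.   81.7 122.6] z:az -57.3 tilt 45.0 y:az 32.5 elev 0.2 w 42.2 F [-0.1  0.  -1.7] 91.1 q [ 31.   3. 116. -49.  69.  20.]
```

View pics/liftB.png

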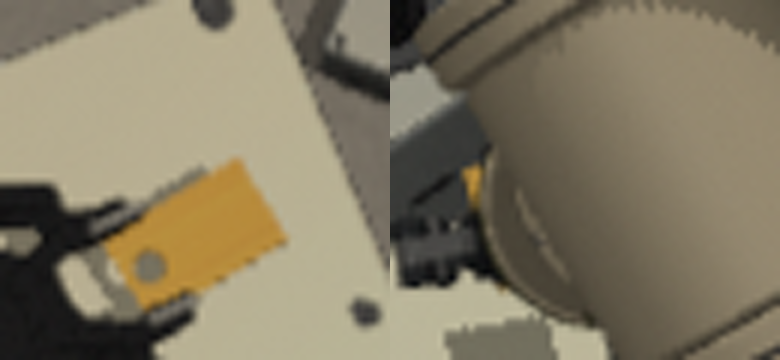

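The tag is held flat with its hole toward the palm, and the weight reads about 1.7 N. Next I'll carry it, yaw, then pitch.

```bash
python3 -m creep '[-5,-20,18,0,0,3.6,-0.4, -5,-20,18,0,0,3.6,-0.4, -5,-20,18,0,0,3.6,-0.4, -5,-20,18,0,0,3.6,-0.4, -5,-20,18,0,0,3.6,-0.4, -5,-20,18,0,0,3.6,-0.4, -5,-20,18,0,0,3.6,-0.4, -5,-20,18,0,0,3.6,-0.4, -5,-20,18,0,0,3.6,-0.4, -5,-20,18,0,0,3.2,-0.4]'
python3 -m creep '[0,-14,2,3.11,7.73,0,-0.4, 0,-14,2,3.11,7.73,0,-0.4, 0,-14,2,3.11,7.73,0,-0.4, 0,-14,2,3.11,7.73,0,-0.4, 0,-14,2,3.11,7.73,0,-0.4, 0,-14,2,3.11,7.73,0,-0.4, 0,-14,2,3.11,7.73,0,-0.4, 0,-14,2,3.11,7.73,0,-0.4, 0,-14,2,3.11,7.73,0,-0.4, 0,-14,2,3.11,7.73,0,-0.4]'
python3 rep.py
```

```text
t: 11.8
tool_pos: [0.4936, -0.1153, 0.2971]
orientation: [0.365, 0.182, 0.91, -0.077]
force: [0.2, -0.2, -2.0]
gripper_width: 0.0414
finger_force: 91.4
t: 12.8
tool_pos: [0.4942, -0.2556, 0.3178]
orientation: [-0.335, 0.18, 0.923, 0.055]
force: [0.2, -0.6, -0.9]
gripper_width: 0.0417
finger_force: 91.1
t 12.8 tcp [ 494.2 -255.6  317.8] z:az 159.6 tilt 39.8 y:az 68.4 elev -1.1 w 41.7 F [ 0.2 -0.6 -0.9] 91.1 q [ -29.   36.   51.   -8.  132. -100.]
```

```bash
python3 -m creep '[-6,-3,-5,3.1,6.7,0,-0.4, -6,-3,-5,3.1,6.7,0,-0.4, -5,-3,-8,0.5,-0.2,0,-0.4, -2,-1,-12,0.5,-0.2,0,-0.4, 0,-1,-12,0,0,0,-0.4, 0,0,-12,0,0,0,-0.4, 0,0,-12,0,0,0,-0.4, 0,0,-12,0,0,0,-0.4, 0,0,-12,0,0,0,-0.4, 0,0,-10,0,0,0,-0.4]'
python3 -m creep '[0,0,-4,0,0,0,-0.4, 0,0,-3,0,0,0,-0.4, 0,0,0,0,0,0,-0.4, 0,0,0,0,0,0,-0.4, 0,0,0,0,0,0,-0.4, 0,0,0,0,0,0,-0.4, 0,0,0,0,0,0,-0.4, 0,0,0,0,0,0,-0.4, 0,0,0,0,0,0,-0.4, 0,0,0,0,0,0,-0.4]'
python3 rep.py;  python3 - <<'E'
from h import *
cv2.imwrite("pics/pre1.png",np.hstack([crop("top",350,165,70,75,5.6,0),crop("side",250,90,70,75,5.6,0)]))
E
```

```text
t: 13.8
tool_pos: [0.4749, -0.2656, 0.2174]
orientation: [-0.446, 0.162, 0.876, 0.091]
force: [-0.2, 0.1, -2.1]
gripper_width: 0.0413
finger_force: 91.0
t: 14.8
tool_pos: [0.475, -0.2658, 0.2114]
orientation: [-0.446, 0.162, 0.876, 0.091]
force: [0.2, 0.6, -1.9]
gripper_width: 0.0413
finger_force: 91.0
t 14.8 tcp [ 475.  -265.8  211.4] z:az 157.9 tilt 54.1 y:az 68.6 elev 0.9 w 41.3 F [ 0.2  0.6 -1.9] 91.0 q [ -30.   50.   48.  -10.  135. -103.]
```

View pics/pre1.png

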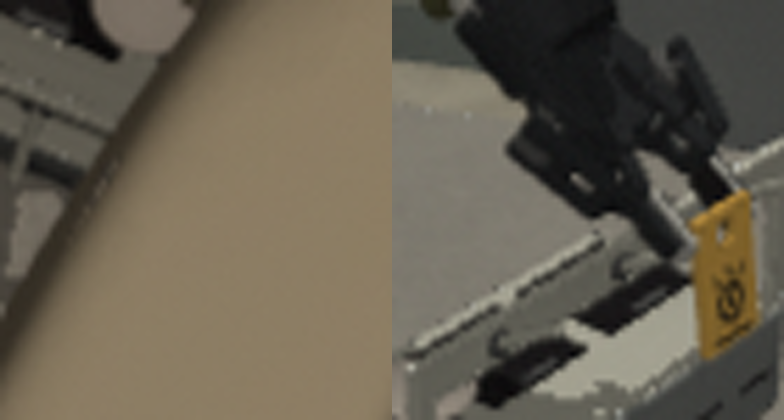

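The tag is upright with the engraved face outward and its hole at side crop (724,232). Only the side view sees it, since the arm hides the top view. I'll compare it with the observed peg line.

Run:
```python
from chg import *
for n,P in(("hole pred",[.4604,-.260,.2088]),("tipB fit",c2w(-.1143,-.07,.19)),("rootB",c2w(-.071,-.07,.165)),("tipC",c2w(-.1143,-.17,.19)),("tipA",c2w(-.1143,.03,.19))):print(n,proj("side",P).round(1))
im=capture("side");m=cv2.inRange(cv2.cvtColor(im,cv2.COLOR_BGR2HSV),(12,120,70),(30,255,255))
k=np.zeros_like(m);k[110:170,290:340]=m[110:170,290:340]
cs,hi=cv2.findContours(k,cv2.RETR_CCOMP,cv2.CHAIN_APPROX_NONE)
for i,c in enumerate(cs):
    M=cv2.moments(c)
    if M['m00']>3:print(M['m00'],M['m10']/M['m00'],M['m01']/M['m00'],hi[0][i][3])
print("tips seen side",S((498,213)),S((603,140)),S((710,68)))
print("jac x y z per mm",[(proj("side",np.array([.46,-.26,.2])+d)-proj("side",[.46,-.26,.2])).round(2).tolist() for d in np.eye(3)*.01])
```

```text
hole pred [308.1 130. ]
tipB fit [301.7 133.3]
rootB [290.1 136.2]
tipC [321.2 120.8]
tipA [280.3 147.2]
225.0 308.81925925925924 138.03851851851852 -1
7.5 310.2444444444444 145.77777777777777 0
4.0 310.0 143.5 0
8.5 310.2156862745098 140.62745098039215 0
7.0 308.19047619047615 131.0 0
tips seen side (281.8148148148148, 149.03703703703704) (301.25925925925924, 135.5185185185185) (321.0740740740741, 122.18518518518519)
jac x y z per mm [[-3.33, -0.5], [-0.86, 1.65], [0.14, -3.07]]
```

```bash
python3 -m creep '[0.3,-0.3,-3,-0.4,0.2,0,-0.4, 0.3,-0.2,-3,-0.4,0.2,0,-0.4, 0,0,-2,0,0,0,-0.4, 2.4,-1,-1.5,0,0,0,-0.4, 2.4,-1,-1.5,0,0,0,-0.4, 2.4,-1,-1.5,0,0,0,-0.4, 2.4,-1,-1.5,0,0,0,-0.4, 0,0,0,0,0,0,-0.4, 0,0,0,0,0,0,-0.4, 0,0,0,0,0,0,-0.4]'
python3 rep.py
python3 -m creep '[2.4,-1,-1.5,0,0,0,-0.4, 2.4,-1,-1.5,0,0,0,-0.4, 2.4,-1,-1.5,0,0,0,-0.4, 2.4,-1,-1.5,0,0,0,-0.4, 2.4,-1,-1.5,0,0,0,-0.4, 0,0,0,0,0,0,-0.4, 0,0,0,0,0,0,-0.4, 0,0,0,0,0,0,-0.4, 0,0,0,0,0,0,-0.4, 0,0,0,0,0,0,-0.4]'
python3 rep.py;  python3 - <<'E'
from h import *
cv2.imwrite("pics/pre2.png",crop("side",255,105,70,60,9,0))
E
```

```text
t: 15.95
tool_pos: [0.4852, -0.2703, 0.1975]
orientation: [-0.448, 0.166, 0.875, 0.085]
force: [-0.3, -0.4, -1.0]
gripper_width: 0.0413
finger_force: 91.0
t 15.9 tcp [ 485.2 -270.3  197.5] z:az 158.5 tilt 54.2 y:az 68.5 elev -0.0 w 41.3 F [-0.3 -0.4 -1. ] 91.0 q [ -30.   53.   46.  -10.  135. -102.]
t: 16.95
tool_pos: [0.4972, -0.2751, 0.19]
orientation: [-0.447, 0.166, 0.875, 0.085]
force: [3.4, 4.2, -2.0]
gripper_width: 0.0419
finger_force: 91.3
t 16.9 tcp [ 497.2 -275.1  190. ] z:az 158.6 tilt 54.2 y:az 68.6 elev 0.0 w 41.9 F [ 3.4  4.2 -2. ] 91.3 q [ -30.   56.   42.  -10.  136. -102.]
```

View pics/pre2.png

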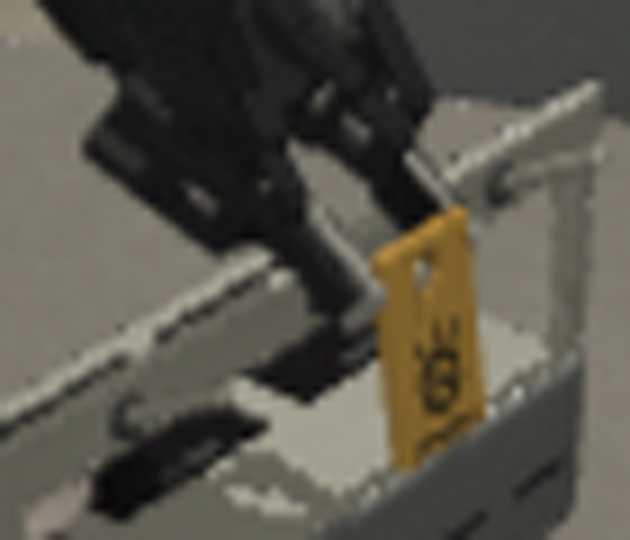

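```bash
python3 -m creep '[0.4,0.9,0,0,0,0,-0.4, 0.4,0.9,0,0,0,0,-0.4, 0,0,0,0,0,0,-0.4, 0,0,0,0,0,0,-0.4, 0,0,0,0,0,0,-0.4, 0,0,0,0,0,0,-0.4, 0,0,0,0,0,0,-0.4, 0,0,0,0,0,0,-0.4, 0,0,0,0,0,0,-0.4, 0,0,0,0,0,0,-0.4]'
python3 rep.py
python3 -m creep '[2.4,-1,-1.5,0,0,0,-0.4, 0,0,0,0,0,0,-0.4, 0,0,0,0,0,0,-0.4, 0,0,0,0,0,0,-0.4, 0,0,0,0,0,0,-0.4, 0,0,0,0,0,0,-0.4, 0,0,0,0,0,0,-0.4, 0,0,0,0,0,0,-0.4, 0,0,0,0,0,0,-0.4, 0,0,0,0,0,0,-0.4]'
python3 rep.py
```

```text
t: 18.0
tool_pos: [0.498, -0.2735, 0.1899]
orientation: [-0.448, 0.166, 0.875, 0.085]
force: [-0.0, -0.1, -1.2]
gripper_width: 0.0415
finger_force: 91.1
t 18.0 tcp [ 498.  -273.5  189.9] z:az 158.6 tilt 54.2 y:az 68.6 elev -0.0 w 41.5 F [-0.  -0.1 -1.2] 91.1 q [ -30.   56.   42.  -10.  136. -102.]
t: 19.0
tool_pos: [0.5003, -0.2745, 0.1884]
orientation: [-0.448, 0.166, 0.875, 0.085]
force: [-0.8, 0.2, -1.3]
gripper_width: 0.0414
finger_force: 91.1
t 19.0 tcp [ 500.3 -274.5  188.4] z:az 158.5 tilt 54.2 y:az 68.5 elev -0.0 w 41.4 F [-0.8  0.2 -1.3] 91.1 q [ -30.   56.   41.  -10.  136. -102.]
```

```bash
python3 -m creep '[2.7,0.2,-1.5,0,0,0,-0.4, 2.7,-0.3,-1.5,0,0,0,-0.4, 2.4,-1,-1.5,0,0,0,-0.4, 2.4,-1,-1.5,0,0,0,-0.4, 0,0,0,0,0,0,-0.4, 0,0,0,0,0,0,-0.4, 0,0,0,0,0,0,-0.4, 0,0,0,0,0,0,-0.4, 0,0,0,0,0,0,-0.4, 0,0,0,0,0,0,-0.4]'
python3 rep.py;  python3 - <<'E'
from h import *
cv2.imwrite("pics/ins.png",crop("side",255,105,70,60,9,0))
E
```

```text
t: 20.0
tool_pos: [0.5099, -0.2762, 0.1828]
orientation: [-0.449, 0.166, 0.874, 0.085]
force: [-8.4, 4.8, 2.6]
gripper_width: 0.0411
finger_force: 97.2
t 20.0 tcp [ 509.9 -276.2  182.8] z:az 158.5 tilt 54.4 y:az 68.5 elev 0.0 w 41.1 F [-8.4  4.8  2.6] 97.2 q [ -30.   59.   38.  -10.  137. -102.]
```

View pics/ins.png

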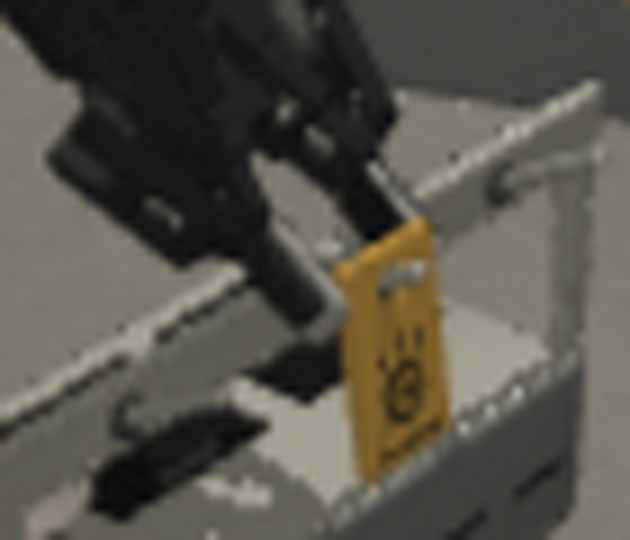

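The peg tip pokes out through the hole at crop (400,272). Releasing.

```bash
python3 -m creep '[0,0,0,0,0,0,-0.1, 0,0,0,0,0,0,0.1, 0,0,0,0,0,0,0.3, 0,0,0,0,0,0,0.5, 0,0,0,0,0,0,0.7, 0,0,0,0,0,0,0.7, 0,0,0,0,0,0,0.7, 0,0,0,0,0,0,0.7, 0,0,0,0,0,0,0.7, 0,0,0,0,0,0,0.7]'
python3 -m creep '[3,-1,5,0,0,0,0.7, 3,-1,5,0,0,0,0.7, 4,-2,8,0,0,0,0.7, 4,-2,10,0,0,0,0.7, 4,-2,15,0,0,0,0.7, 0,0,20,0,0,0,0.7, 0,0,25,0,0,0,0.7, 0,0,25,0,0,0,0.7, 0,0,15,0,0,0,0.7, 0,0,0,0,0,0,0.7]'
python3 rep.py;  python3 - <<'E'
from h import *
im=capture("top");cv2.imwrite("pics/rel.png",np.hstack([crop("side",255,105,70,60,6,0),crop("top",140,170,60,60,6,0,im)]))
m=cv2.inRange(cv2.cvtColor(im,cv2.COLOR_BGR2HSV),(12,120,90),(30,255,255))
cs,_=cv2.findContours(m[160:280,120:300],cv2.RETR_EXTERNAL,cv2.CHAIN_APPROX_NONE)
for c in cs:
    if cv2.contourArea(c)>60:
        w=np.array([plane("top",(p[0][0]+120,p[0][1]+160),.031)[:2]*1e3 for p in c],np.float32);print(cv2.minAreaRect(w))
E
```

```text
t: 21.05
tool_pos: [0.5103, -0.2758, 0.1832]
orientation: [-0.449, 0.165, 0.874, 0.085]
force: [-4.4, 6.0, 3.6]
gripper_width: 0.0722
finger_force: 3.5
t: 22.05
tool_pos: [0.529, -0.2849, 0.3138]
orientation: [-0.445, 0.166, 0.876, 0.084]
force: [0.1, 0.2, 0.1]
gripper_width: 0.0721
finger_force: 0.0
t 22.1 tcp [ 529.  -284.9  313.8] z:az 158.6 tilt 53.9 y:az 68.5 elev -0.1 w 72.1 F [0.1 0.2 0.1] 0.0 q [ -29.   60.   22.  -13.  151. -107.]
((495.75787353515625, 291.4183044433594), (76.20918273925781, 44.18284606933594), 78.80152130126953)
((628.0830688476562, 299.8146667480469), (46.80082321166992, 68.94255828857422), 15.13754940032959)
```

View pics/rel.png

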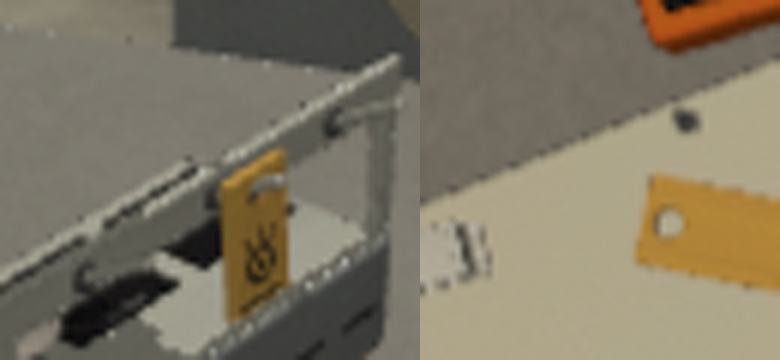

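The first tag hangs on the middle peg, engraved face out. The other brass tag was knocked aside: it's now at (496,291) mm with yaw 78.8°, still on the shelf with its hole to the left. I'm going to it.

```bash
python3 -m creep '[-2,25,0,-2.87,-7.15,0,0.45, -2,25,0,-2.87,-7.15,0,0.45, -2,25,0,-2.87,-7.15,0,0.45, -2,25,0,-2.87,-7.15,0,0.45, -2,25,0,-2.87,-7.15,0,0.45, -2,25,0,-2.87,-7.15,0,0.45, -2,25,0,-2.87,-7.15,0,0.45, -2,35,0,0,0,-8,0.45, -2,35,0,0,0,-8,0.45, -2,35,0,0,0,-8,0.45]' 90
python3 -m creep '[-2,35,0,0,0,-8,0.45, -2,35,0,0,0,-8,0.45, -1,35,0,0,0,-8,0.45, -1,35,0,0,0,-8,0.45, -1,35,0,0,0,-8,0.45, 0,35,0,0,0,-8,0.45, 0,35,0,0,0,-8,0.45, 0,27,0,0,0,0,0.45, 0,27,0,0,0,0,0.45, 0,27,0,0,0,0,0.45]'
python3 rep.py
```

```text
t: 23.15
tool_pos: [0.508, -0.0105, 0.3092]
orientation: [-0.02, 0.39, 0.921, 0.003]
force: [0.7, 0.1, 0.1]
gripper_width: 0.0619
finger_force: 0.0
t: 24.15
tool_pos: [0.5015, 0.315, 0.3085]
orientation: [-0.016, 0.775, 0.632, 0.011]
force: [0.9, 0.5, 1.4]
gripper_width: 0.0618
finger_force: 0.0
t 24.1 tcp [501.5 315.  308.5] z:az 95.8 tilt 2.2 y:az -11.6 elev -0.7 w 61.8 F [0.9 0.5 1.4] 0.0 q [26.  4. 83.  2. 92. 38.]
```

```bash
python3 -m creep '[0,1,-10,-7.72,1.42,0,0.45, 0,1,-10,-7.72,1.42,0,0.45, 0,1,-10,-7.72,1.42,0,0.45, 0,1,-15,-7.72,1.42,0,0.45, 0,1,-20,-7.72,1.42,0,0.45, 0,1,-25,-7.72,1.42,0,0.45, 0,0,-30,0,0,0,0.45, 0,0,-30,0,0,0,0.45, 0,0,-30,0,0,0,0.45, 0,0,-15,0,0,0,0.45]'
python3 rep.py
python3 - <<'E'
from h import *
im=capture("top");m=cv2.inRange(cv2.cvtColor(im,cv2.COLOR_BGR2HSV),(12,120,90),(30,255,255))
cs,_=cv2.findContours(m[160:280,120:300],cv2.RETR_EXTERNAL,cv2.CHAIN_APPROX_NONE)
for c in cs:
    if cv2.contourArea(c)>60:
        w=np.array([plane("top",(p[0][0]+120,p[0][1]+160),.031)[:2]*1e3 for p in c],np.float32);print(cv2.minAreaRect(w))
E
```

```text
t: 25.15
tool_pos: [0.5003, 0.3184, 0.1106]
orientation: [0.244, 0.716, 0.583, -0.297]
force: [-0.3, -1.8, -0.3]
gripper_width: 0.0617
finger_force: 0.0
t 25.1 tcp [500.3 318.4 110.6] z:az -101.3 tilt 45.2 y:az -11.5 elev 0.2 w 61.7 F [-0.3 -1.8 -0.3] 0.0 q [ 42.  47.  60. -27. 110.  53.]
((495.75787353515625, 291.4183044433594), (76.20918273925781, 44.18284606933594), 78.80152130126953)
((627.1532592773438, 299.58563232421875), (48.25301742553711, 69.18978118896484), 14.74587345123291)
```

```bash
python3 -m creep '[0.5,1,-12,0,0,0.3,0.45, 0.5,1,-12,0,0,0,0.45, 0.4,0.8,-11,0,0,0,0.45, 0,0,-9,0,0,0,0.45, 0,0,-7,0,0,0,0.45, 0,0,-5,0,0,0,0.45, 0,0,-4,0,0,0,0.45, 0,0,-3,0,0,0,0.45, 0,0,-1,0,0,0,0.45, 0,0,0,0,0,0,0.45]'
python3 rep.py
```

```text
t: 26.2
tool_pos: [0.5038, 0.3228, 0.052]
orientation: [0.245, 0.716, 0.585, -0.293]
force: [-0.5, 0.3, 0.1]
gripper_width: 0.0623
finger_force: 0.0
t 26.2 tcp [503.8 322.8  52. ] z:az -100.8 tilt 44.9 y:az -11.3 elev 0.5 w 62.3 F [-0.5  0.3  0.1] 0.0 q [ 42.  51.  59. -26. 106.  55.]
```

```bash
python3 -m creep '[-1,-0.8,-3,0,0,0,0.45, -1,-0.8,-2,0,0,0,0.45, 0,0,-2,0,0,0,0.45, 0,0,-1,0,0,0,0.4, 0,0,-0.8,0,0,0,0.2, 0,0,0,0,0,0,0.2, 0,0,0,0,0,0,0.2, 0,0,0,0,0,0,0.2, 0,0,0,0,0,0,0.2, 0,0,0,0,0,0,0.2]'
python3 rep.py
```

```text
t: 27.2
tool_pos: [0.5018, 0.3212, 0.0432]
orientation: [0.245, 0.716, 0.585, -0.293]
force: [-0.7, -0.4, -0.7]
gripper_width: 0.0514
finger_force: 0.0
t 27.2 tcp [501.8 321.2  43.2] z:az -100.8 tilt 44.9 y:az -11.3 elev 0.5 w 51.4 F [-0.7 -0.4 -0.7] 0.0 q [ 42.  52.  60. -26. 105.  55.]
```

```bash
python3 -m creep '[0,0,0,0,0,0,0, 0,0,0,0,0,0,-0.2, 0,0,0,0,0,0,-0.3, 0,0,0,0,0,0,-0.4, 0,0,0,0,0,0,-0.4, 0,0,0,0,0,0,-0.4, 0,0,0,0,0,0,-0.4, 0,0,0,0,0,0,-0.4, 0,0,0,0,0,0,-0.4, 0,0,0,0,0,0,-0.4]' 90
python3 rep.py
python3 -m creep '[0,0,2,0,0,0,-0.4, 0,0,3,0,0,0,-0.4, 0,0,5,0,0,0,-0.4, 0,0,10,0,0,0,-0.4, 0,0,15,0,0,0,-0.4, 0,0,15,0,0,0,-0.4, 0,0,15,0,0,0,-0.4, 0,0,15,0,0,0,-0.4, 0,0,0,0,0,0,-0.4, 0,0,0,0,0,0,-0.4]'
python3 rep.py
python3 - <<'E'
from h import *
im=capture("top");m=cv2.inRange(cv2.cvtColor(im,cv2.COLOR_BGR2HSV),(12,120,90),(30,255,255))
cs,_=cv2.findContours(m[160:280,120:300],cv2.RETR_EXTERNAL,cv2.CHAIN_APPROX_NONE)
for c in cs:
    if cv2.contourArea(c)>60:
        w=np.array([plane("top",(p[0][0]+120,p[0][1]+160),.108)[:2]*1e3 for p in c],np.float32);print(cv2.minAreaRect(w))
E
```

```text
t: 28.2
tool_pos: [0.502, 0.3217, 0.0438]
orientation: [0.245, 0.716, 0.585, -0.292]
force: [-0.6, 3.6, 5.4]
gripper_width: 0.0412
finger_force: 90.1
t 28.2 tcp [502.  321.7  43.8] z:az -100.7 tilt 44.8 y:az -11.3 elev 0.5 w 41.2 F [-0.6  3.6  5.4] 90.1 q [ 42.  52.  60. -26. 105.  55.]
t: 29.2
tool_pos: [0.5021, 0.3214, 0.1237]
orientation: [0.245, 0.716, 0.585, -0.292]
force: [0.5, -0.3, -2.2]
gripper_width: 0.0411
finger_force: 91.0
t 29.2 tcp [502.1 321.4 123.7] z:az -100.7 tilt 44.8 y:az -11.3 elev 0.5 w 41.1 F [ 0.5 -0.3 -2.2] 91.0 q [ 42.  46.  60. -27. 111.  52.]
((496.86541748046875, 290.9049072265625), (75.73565673828125, 44.470176696777344), 77.87297058105469)
((607.4641723632812, 283.5491638183594), (40.26914978027344, 71.50111389160156), 0.9064136147499084)
```

```bash
python3 -m creep '[0,-35,21,0,0,8,-0.4, 0,-35,21,0,0,8,-0.4, 0,-35,21,0,0,8,-0.4, 0,-35,21,0,0,8,-0.4, 0,-35,21,0,0,8,-0.4, 0,-35,21,0,0,8,-0.4, 0,-35,21,0,0,8,-0.4, 0,-35,21,0,0,8,-0.4, 0,-35,21,0,0,8,-0.4, 0,-35,11,0,0,7.5,-0.4]'
python3 rep.py
python3 -m creep '[-5,-28,0,3.11,7.73,0,-0.4, -5,-28,0,3.11,7.73,0,-0.4, -5,-28,0,3.11,7.73,0,-0.4, -5,-28,0,3.11,7.73,0,-0.4, -5,-28,0,3.11,7.73,0,-0.4, -5,-28,0,3.11,7.73,0,-0.4, -5,-28,0,3.11,7.73,0,-0.4, -5,-28,0,3.11,7.73,0,-0.4, -5,-28,0,3.11,7.73,0,-0.4, -5,-28,0,3.11,7.73,0,-0.4]'
python3 rep.py
```

```text
t: 30.25
tool_pos: [0.5014, 0.0056, 0.3038]
orientation: [0.361, 0.239, 0.897, -0.091]
force: [0.3, -0.6, -1.5]
gripper_width: 0.0411
finger_force: 91.2
t 30.2 tcp [501.4   5.6 303.8] z:az -29.1 tilt 43.7 y:az 60.4 elev 0.5 w 41.1 F [ 0.3 -0.6 -1.5] 91.2 q [ 13. -41. 129. -32.  61. -39.]
t: 31.25
tool_pos: [0.4517, -0.2746, 0.3025]
orientation: [-0.347, 0.213, 0.914, 0.006]
force: [0.5, -0.3, -0.7]
gripper_width: 0.041
finger_force: 91.3
t 31.2 tcp [ 451.7 -274.6  302.5] z:az 165.9 tilt 40.6 y:az 66.6 elev -7.9 w 41.0 F [ 0.5 -0.3 -0.7] 91.3 q [-30.  31.  59. -13. 128. -98.]
```

```bash
cat > goal.py <<'E'
import sys;from h import *
from scipy.spatial.transform import Rotation as Ro
P=np.array([float(v) for v in sys.argv[1:4]]);az=np.radians(float(sys.argv[4]));ti=np.radians(float(sys.argv[5]))
z=np.array([np.sin(ti)*np.cos(az),np.sin(ti)*np.sin(az),-np.cos(ti)]);y=np.array([np.cos(az-np.pi/2),np.sin(az-np.pi/2),0])
G=Ro.from_matrix(np.c_[np.cross(y,z),y,z]);o=get_obs();q=o["orientation"];C=Ro.from_quat([q[1],q[2],q[3],q[0]])
print("shift",(P-o["tool_pos"]*1e3).round(1),"rot",np.degrees((G*C.inv()).as_rotvec()).round(1))
E
python3 goal.py 440.3 -356.4 204.1 158.1 55
```

```text
shift [-11.4 -81.8 -98.4] rot [13.  10.9  0.4]
```

```bash
python3 -m creep '[-3,-20,0,4.3,3.6,0.1,-0.4, -3,-20,0,4.3,3.6,0.1,-0.4, -3,-20,0,4.4,3.7,0.2,-0.4, -2,-18,0,0,0,0,-0.4, 0,-3,-10,0,0,0,-0.4, 0,0,-16,0,0,0,-0.4, 0,0,-16,0,0,0,-0.4, 0,0,-16,0,0,0,-0.4, 0,0,-16,0,0,0,-0.4, 0,0,-12,0,0,0,-0.4]'
python3 goal.py 440.3 -356.4 204.1 158.1 55
```

```text
t: 32.25
tool_pos: [0.4408, -0.3536, 0.2154]
orientation: [-0.451, 0.168, 0.872, 0.087]
force: [-0.5, 0.4, -1.3]
gripper_width: 0.0412
finger_force: 91.8
shift [ -0.5  -2.8 -11.3] rot [ 0.1  0.3 -0.1]
```

```bash
python3 -m creep '[0,-1.5,-5,0,0,0,-0.4, -0.5,-1,-4,0,0,0,-0.4, 0,0,-2,0,0,0,-0.4, 0,0,0,0,0,0,-0.4, 0,0,0,0,0,0,-0.4, 0,0,0,0,0,0,-0.4, 0,0,0,0,0,0,-0.4, 0,0,0,0,0,0,-0.4, 0,0,0,0,0,0,-0.4, 0,0,0,0,0,0,-0.4]'
python3 goal.py 440.3 -356.4 204.1 158.1 55
python3 - <<'E'
from chg import *
print("hole pred",proj("side",[.4249,-.3502,.201]).round(1),"tipC seen",S((710,68)))
im=capture("side");m=cv2.inRange(cv2.cvtColor(im,cv2.COLOR_BGR2HSV),(12,120,60),(30,255,255))
k=np.zeros_like(m);k[95:160,308:350]=m[95:160,308:350]
cs,hi=cv2.findContours(k,cv2.RETR_CCOMP,cv2.CHAIN_APPROX_NONE)
for i,c in enumerate(cs):
    M=cv2.moments(c)
    if M['m00']>2:print(M['m00'],round(M['m10']/M['m00'],1),round(M['m01']/M['m00'],1),hi[0][i][3])
cv2.imwrite("pics/pre3.png",crop("side",275,90,65,70,8,0,im))
E
```

```text
t: 33.25
tool_pos: [0.4404, -0.3569, 0.2061]
orientation: [-0.451, 0.169, 0.872, 0.087]
force: [-0.4, 0.4, -2.3]
gripper_width: 0.0411
finger_force: 91.8
shift [-0.1  0.5 -2. ] rot [ 0.2  0.3 -0. ]
hole pred [326.7 120. ] tipC seen (321.0740740740741, 122.18518518518519)
199.0 327.5 127.2 -1
4.0 329.5 132.0 0
8.0 327.0 120.5 0
```

View pics/pre3.png

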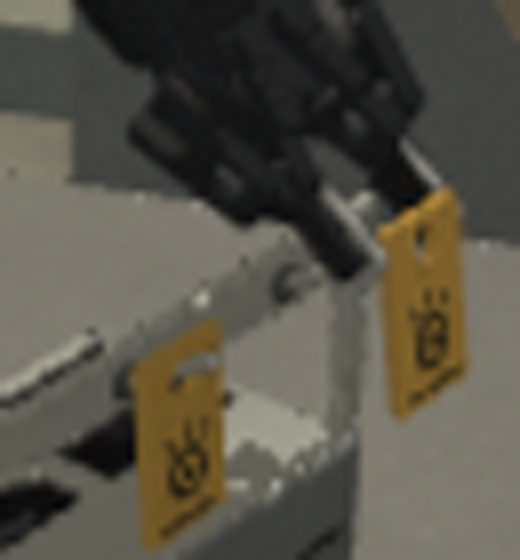

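The first tag is still hung. The second is in front of the right-hand peg with its hole at crop (420,240). Inserting along the peg.

```bash
python3 -m creep '[0,0.2,-1,0,0,0,-0.4, 0,0.2,-1,0,0,0,-0.4, 2.4,-1,-1.5,0,0,0,-0.4, 2.4,-1,-1.5,0,0,0,-0.4, 2.4,-1,-1.5,0,0,0,-0.4, 2.4,-1,-1.5,0,0,0,-0.4, 2.4,-1,-1.5,0,0,0,-0.4, 2.4,-1,-1.5,0,0,0,-0.4, 0,0,0,0,0,0,-0.4, 0,0,0,0,0,0,-0.4]'
python3 rep.py
python3 -m creep '[2.4,-1,-1.5,0,0,0,-0.4, 0,0,0,0,0,0,-0.4, 2.4,-1,-1.5,0,0,0,-0.4, 0,0,0,0,0,0,-0.4, 2.4,-1,-1.5,0,0,0,-0.4, 0,0,0,0,0,0,-0.4, 0,0,0,0,0,0,-0.4, 0,0,0,0,0,0,-0.4, 0,0,0,0,0,0,-0.4, 0,0,0,0,0,0,-0.4]'
python3 rep.py
```

```text
t: 34.3
tool_pos: [0.4548, -0.3625, 0.1949]
orientation: [-0.451, 0.169, 0.872, 0.087]
force: [0.3, 0.1, -1.2]
gripper_width: 0.0409
finger_force: 91.8
t 34.3 tcp [ 454.8 -362.5  194.9] z:az 158.1 tilt 54.7 y:az 68.1 elev -0.0 w 40.9 F [ 0.3  0.1 -1.2] 91.8 q [ -37.   57.   39.  -17.  136. -111.]
t: 35.3
tool_pos: [0.462, -0.3655, 0.1906]
orientation: [-0.451, 0.169, 0.872, 0.087]
force: [1.1, -0.9, -1.6]
gripper_width: 0.0408
finger_force: 91.8
t 35.3 tcp [ 462.  -365.5  190.6] z:az 158.1 tilt 54.6 y:az 68.1 elev -0.0 w 40.8 F [ 1.1 -0.9 -1.6] 91.8 q [ -36.   59.   36.  -17.  137. -111.]
```

No contact force. I'll push on another 10 mm, to about x = 37 mm along the peg, and look.

```bash
python3 -m creep '[2.4,-1,-1.5,0,0,0,-0.4, 0,0,0,0,0,0,-0.4, 2.4,-1,-1.5,0,0,0,-0.4, 0,0,0,0,0,0,-0.4, 2.4,-1,-1.5,0,0,0,-0.4, 0,0,0,0,0,0,-0.4, 1.5,-0.6,-1,0,0,0,-0.4, 0,0,0,0,0,0,-0.4, 0,0,0,0,0,0,-0.4, 0,0,0,0,0,0,-0.4]'
python3 rep.py
python3 - <<'E'
from h import *
cv2.imwrite("pics/ins3.png",crop("side",275,90,65,70,8,0))
E
```

```text
t: 36.3
tool_pos: [0.4707, -0.3691, 0.1851]
orientation: [-0.451, 0.169, 0.872, 0.087]
force: [0.8, -0.2, -1.5]
gripper_width: 0.0409
finger_force: 91.8
t 36.3 tcp [ 470.7 -369.1  185.1] z:az 158.1 tilt 54.7 y:az 68.1 elev -0.0 w 40.9 F [ 0.8 -0.2 -1.5] 91.8 q [ -36.   62.   33.  -18.  138. -112.]
```

View pics/ins3.png

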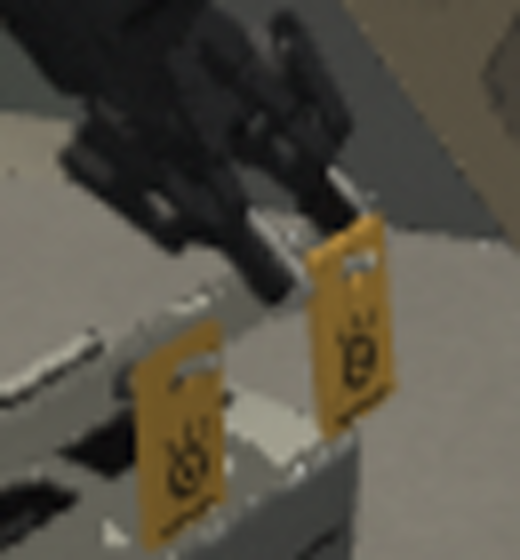

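Peg tip shows in the hole at crop (355,265). Releasing and retreating.

```bash
python3 -m creep '[1.6,-0.6,-1,0,0,0,-0.4, 0,0,0,0,0,0,-0.1, 0,0,0,0,0,0,0.1, 0,0,0,0,0,0,0.3, 0,0,0,0,0,0,0.5, 0,0,0,0,0,0,0.6, 0,0,0,0,0,0,0.6, 0,0,0,0,0,0,0.6, 0,0,0,0,0,0,0.6, 0,0,0,0,0,0,0.6]'
python3 -m creep '[3,-1,5,0,0,0,0.6, 3,-1,5,0,0,0,0.6, 4,-2,8,0,0,0,0.6, 4,-2,10,0,0,0,0.6, 4,-2,15,0,0,0,0.6, 0,0,20,0,0,0,0.6, 0,0,25,0,0,0,0.6, 0,0,25,0,0,0,0.6, 0,0,15,0,0,0,0.6, 0,0,0,0,0,0,0.6]'
python3 rep.py
python3 -m creep '[0,25,0,-2.87,-7.15,0,0.3, 0,25,0,-2.87,-7.15,0,0.3, 0,25,0,-2.87,-7.15,0,0.3, 0,25,0,-2.87,-7.15,0,0.3, 0,25,0,-2.87,-7.15,0,0.3, 0,25,0,-2.87,-7.15,0,0.3, 0,25,0,-2.87,-7.15,0,0.3, 10,30,0,0,0,0,-0.2, 10,30,0,0,0,0,-0.2, 10,30,0,0,0,0,-0.2]'
python3 rep.py
python3 - <<'E'
from chg import *
im=capture("side");m=cv2.inRange(cv2.cvtColor(im,cv2.COLOR_BGR2HSV),(12,120,60),(30,255,255))
k=np.zeros_like(m);k[95:180,280:350]=m[95:180,280:350]
cs,hi=cv2.findContours(k,cv2.RETR_EXTERNAL,cv2.CHAIN_APPROX_NONE)
for c in cs:
    if cv2.contourArea(c)>30:print(cv2.contourArea(c),cv2.boundingRect(c))
t=capture("top");cv2.imwrite("pics/knob.png",np.hstack([crop("side",285,100,50,70,7,0,im),crop("top",295,125,50,70,7,0,t)]))
# bar: dark region on the knob disc (top view)
g=cv2.cvtColor(t,cv2.COLOR_BGR2GRAY);print("knob px",proj("top",c2w(0,.165,.114)),g[130:165,300:338:3].tolist()[::3])
E
```

```text
t: 37.35
tool_pos: [0.4723, -0.3697, 0.1841]
orientation: [-0.451, 0.169, 0.872, 0.087]
force: [-0.9, 0.3, 0.3]
gripper_width: 0.0684
finger_force: 0.5
t: 38.35
tool_pos: [0.4907, -0.3779, 0.3161]
orientation: [-0.448, 0.17, 0.874, 0.086]
force: [0.3, -0.6, 0.2]
gripper_width: 0.0685
finger_force: 0.0
t 38.4 tcp [ 490.7 -377.9  316.1] z:az 158.2 tilt 54.3 y:az 68.1 elev -0.1 w 68.5 F [ 0.3 -0.6  0.2] 0.0 q [ -36.   66.   13.  -25.  152. -121.]
t: 39.35
tool_pos: [0.5202, -0.1306, 0.3136]
orientation: [-0.047, 0.189, 0.981, 0.005]
force: [1.0, 0.8, 0.5]
gripper_width: 0.0341
finger_force: 0.0
t 39.4 tcp [ 520.2 -130.6  313.6] z:az 163.7 tilt 5.4 y:az 68.3 elev -0.5 w 34.1 F [1.  0.8 0.5] 0.0 q [-19.   2.  85.  -0.  99. -88.]
194.5 (292, 130, 11, 28)
170.0 (312, 118, 10, 27)
knob px [320.23055843 145.23664959] [[70, 109, 143, 143, 140, 142, 144, 143, 143, 143, 145, 145, 42], [66, 144, 143, 144, 144, 144, 142, 143, 146, 144, 145, 136, 79], [80, 143, 142, 139, 74, 59, 60, 50, 64, 144, 146, 75, 86], [148, 147, 137, 59, 45, 21, 11, 18, 22, 61, 146, 49, 131], [147, 144, 62, 55, 23, 20, 12, 22, 17, 47, 56, 73, 138], [165, 147, 60, 19, 21, 12, 20, 20, 24, 21, 43, 99, 137], [145, 133, 60, 22, 20, 14, 89, 16, 22, 24, 51, 136, 135], [145, 135, 59, 20, 15, 78, 19, 23, 23, 27, 66, 138, 112], [145, 146, 52, 58, 9, 12, 23, 24, 23, 56, 111, 138, 65], [145, 149, 141, 61, 59, 38, 21, 33, 61, 53, 139, 134, 129], [93, 99, 116, 117, 64, 63, 61, 62, 59, 68, 137, 95, 138], [94, 93, 93, 94, 114, 145, 136, 147, 135, 123, 138, 75, 137]]
```

View pics/knob.png

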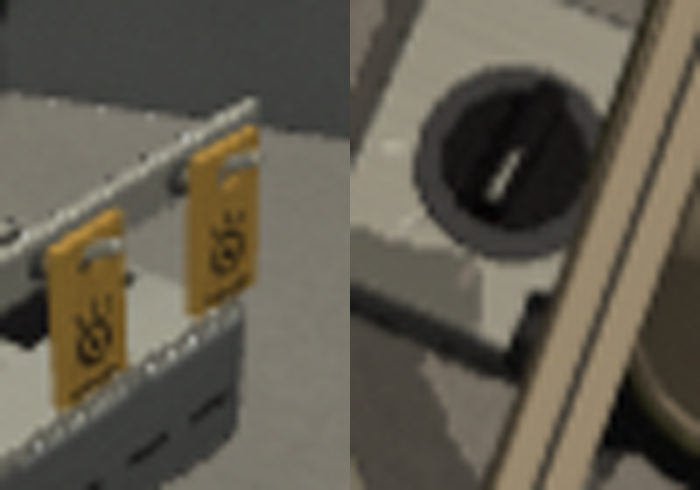

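Both tags hang engraved face out on separate pegs. The knob pointer runs from crop (517,155) to (492,198), azimuth about 150°, so the knob is at about 0.14 rad.

```bash
python3 - <<'E'
from h import *
f=lambda x,y:(295+(x-350+.5)/7-.5,125+(y+.5)/7-.5)
print("disc",plane("top",f(509,162),.08).round(4),"bar",plane("top",f(515,150),.114).round(4),"ptr",plane("top",f(517,155),.114).round(4),plane("top",f(492,198),.114).round(4))
E
python3 goal.py 673 -88 200 151 0
```

```text
disc [ 0.6753 -0.0875  0.08  ] bar [ 0.6726 -0.0873  0.114 ] ptr [ 0.6706 -0.0881  0.114 ] [ 0.6527 -0.0781  0.114 ]
shift [ 151.9   40.6 -113.3] rot [-1.9 -5.1 -7.5]
```

```bash
python3 -m creep '[20,6,0,-1,-2.6,-3.8,0, 20,6,0,-0.9,-2.5,-3.7,0, 20,6,0,0,0,0,0, 20,6,0,0,0,0,0, 20,6,0,0,0,0,0, 20,5,-5,0,0,0,0, 18,4,-15,0,0,0,0, 15,3,-25,0,0,0,0, 0,0,-30,0,0,0,0, 0,0,-30,0,0,0,0]' 40
python3 goal.py 674 -88.5 110 151 0
```

```text
t: 40.45
tool_pos: [0.6738, -0.0906, 0.2067]
orientation: [-0.001, 0.252, 0.968, -0.0]
force: [0.6, -0.4, -0.7]
gripper_width: 0.0427
finger_force: 0.0
shift [  0.2   2.1 -96.7] rot [ 0.  -0.1  0.3]
```

```bash
python3 -m creep '[0,1,-15,0,0,0,0, 0,1,-15,0,0,0,0, 0,0,-15,0,0,0,0, 0,0,-12,0,0,0,0, 0,0,-12,0,0,0,0, 0,0,-10,0,0,0,0, 0,0,-8,0,0,0,0, 0,0,-5,0,0,0,0, 0,0,-3,0,0,0,0, 0,0,0,0,0,0,0]'
python3 rep.py
python3 -m creep '[0,0,0,0,0,0,-0.3, 0,0,0,0,0,0,-0.6, 0,0,0,0,0,0,-0.8, 0,0,0,0,0,0,-0.8, 0,0,0,0,0,0,-0.8, 0,0,0,0,0,0,-0.8, 0,0,0,0,0,0,-0.8, 0,0,0,0,0,0,-0.8, 0,0,0,0,0,0,-0.8, 0,0,0,0,0,0,-0.8]' 30
python3 rep.py
```

```text
t: 41.45
tool_pos: [0.6737, -0.0881, 0.1134]
orientation: [-0.001, 0.252, 0.968, -0.001]
force: [0.4, -0.4, 0.3]
gripper_width: 0.0429
finger_force: 0.0
t 41.5 tcp [673.7 -88.1 113.4] z:az -153.0 tilt 0.1 y:az 60.8 elev -0.1 w 42.9 F [ 0.4 -0.4  0.3] 0.0 q [-12.  25.  79.  -0.  76. -73.]
t: 42.45
tool_pos: [0.6737, -0.089, 0.1146]
orientation: [-0.0, 0.252, 0.968, -0.001]
force: [-4.9, -3.0, 4.7]
gripper_width: 0.0135
finger_force: 32.9
t 42.5 tcp [673.7 -89.  114.6] z:az -122.4 tilt 0.1 y:az 60.8 elev -0.1 w 13.5 F [-4.9 -3.   4.7] 32.9 q [-12.  25.  79.  -0.  76. -73.]
```

```bash
python3 -m creep '[0,0,0,0,0,-6,-0.8, 0,0,0,0,0,-6,-0.8, 0,0,0,0,0,-6,-0.8, 0,0,0,0,0,-6,-0.8, 0,0,0,0,0,-6,-0.8, 0,0,0,0,0,-6,-0.8, 0,0,0,0,0,-6,-0.8, 0,0,0,0,0,-6,-0.8, 0,0,0,0,0,-6,-0.8, 0,0,0,0,0,0,-0.8]'
python3 rep.py
python3 -m creep '[0,0,0,0,0,-3,-0.8, 0,0,0,0,0,-3,-0.8, 0,0,0,0,0,-2,-0.8, 0,0,0,0,0,-2,-0.8, 0,0,0,0,0,-1,-0.8, 0,0,0,0,0,-1,-0.8, 0,0,0,0,0,-1,-0.8, 0,0,0,0,0,0,-0.8, 0,0,0,0,0,0,-0.8, 0,0,0,0,0,0,-0.8]'
python3 rep.py; python3 -c "from plant import *;print(get_obs()['ft_torque'])"
```

```text
t: 43.45
tool_pos: [0.6754, -0.0879, 0.1146]
orientation: [0.001, 0.665, 0.746, 0.001]
force: [5.2, 1.0, -2.1]
gripper_width: 0.0131
finger_force: 32.1
t 43.5 tcp [675.4 -87.9 114.6] z:az 12.2 tilt 0.2 y:az 6.6 elev 0.2 w 13.1 F [ 5.2  1.  -2.1] 32.1 q [-12.  25.  79.   0.  76. -18.]
t: 44.45
tool_pos: [0.676, -0.0879, 0.1146]
orientation: [0.001, 0.744, 0.668, 0.002]
force: [8.4, 0.9, -4.0]
gripper_width: 0.0132
finger_force: 31.9
t 44.5 tcp [676.  -87.9 114.6] z:az 10.2 tilt 0.2 y:az -6.2 elev 0.2 w 13.2 F [ 8.4  0.9 -4. ] 31.9 q [-12.  25.  79.   0.  76.  -6.]
[ 0.11721173 -1.53203194 -0.03687322]
```

```bash
python3 -m creep '[0,0,0,0,0,-1,-0.8, 0,0,0,0,0,-1,-0.8, 0,0,0,0,0,-1,-0.8, 0,0,0,0,0,-1,-0.8, 0,0,0,0,0,0,-0.8, 0,0,0,0,0,0,-0.8, 0,0,0,0,0,0,-0.8, 0,0,0,0,0,0,-0.8, 0,0,0,0,0,0,-0.8, 0,0,0,0,0,0,-0.8]'
python3 rep.py; python3 -c "from plant import *;print(get_obs()['ft_torque'])"
```

```text
t: 45.45
tool_pos: [0.6759, -0.0879, 0.1147]
orientation: [0.001, 0.767, 0.642, 0.002]
force: [8.1, 0.6, -3.0]
gripper_width: 0.0133
finger_force: 47.4
t 45.5 tcp [675.9 -87.9 114.7] z:az 3.2 tilt 0.2 y:az -10.1 elev 0.2 w 13.3 F [ 8.1  0.6 -3. ] 47.4 q [-12.  25.  79.   0.  76.  -2.]
[ 0.00474448 -1.45908466  1.20888971]
```

The moment jumped to 1.2 N m, so the knob is at its stop. I'll release, lift, and check with a numeric measurement.

```bash
python3 -m creep '[0,0,0,0,0,2,-0.8, 0,0,0,0,0,0,-0.5, 0,0,0,0,0,0,0, 0,0,0,0,0,0,0.1, 0,0,0,0,0,0,0.1, 0,0,5,0,0,0,0.1, 0,0,10,0,0,0,0.1, 0,0,20,0,0,0,0.1, 0,0,30,0,0,0,0.1, 0,0,30,0,0,0,0.1]'
python3 -m creep '[-20,25,20,0,0,0,0.1, -20,25,20,0,0,0,0.1, -20,25,10,0,0,0,0.1, -20,25,0,0,0,0,0.1, -20,25,0,0,0,0,0.1, -20,25,0,0,0,0,0.1, -20,25,0,0,0,0,0.1, -20,25,0,0,0,0,0.1, -20,25,0,0,0,0,0.1, 0,0,0,0,0,0,0.1]'
python3 rep.py
python3 - <<'E'
from chg import *
im=capture("side");m=cv2.inRange(cv2.cvtColor(im,cv2.COLOR_BGR2HSV),(12,120,60),(30,255,255))
k=np.zeros_like(m);k[95:180,280:350]=m[95:180,280:350]
for c in cv2.findContours(k,cv2.RETR_EXTERNAL,cv2.CHAIN_APPROX_NONE)[0]:
    if cv2.contourArea(c)>30:print(cv2.contourArea(c),cv2.boundingRect(c))
g=cv2.cvtColor(capture("top"),cv2.COLOR_BGR2GRAY)
# white pointer: bright pixels inside the dark knob
ys,xs=np.mgrid[130:165,300:340];r=np.hypot(xs-318.3,ys-146.3);s=g[130:165,300:340].astype(float);ok=(r<8.5)&(s>45)
w=s[ok];c=np.array([np.average(xs[ok],weights=w),np.average(ys[ok],weights=w)]);print("ptr",c,ok.sum())
P=plane("top",c,.114)[:2]-[.6745,-.0885];a=np.degrees(np.arctan2(P[1],P[0]));print("az",a,"knob rad",np.radians(158.1-a))
E
```

```text
t: 46.45
tool_pos: [0.6736, -0.0881, 0.2102]
orientation: [-0.001, 0.756, 0.655, -0.0]
force: [-0.2, 0.7, 0.5]
gripper_width: 0.047
finger_force: 0.0
t: 47.45
tool_pos: [0.4922, 0.1394, 0.2601]
orientation: [-0.001, 0.755, 0.656, 0.001]
force: [0.7, -0.1, -0.6]
gripper_width: 0.0473
finger_force: 0.0
t 47.5 tcp [492.2 139.4 260.1] z:az 91.4 tilt 0.1 y:az -8.0 elev -0.0 w 47.3 F [ 0.7 -0.1 -0.6] 0.0 q [10. -7. 98.  0. 88. 18.]
194.5 (292, 130, 11, 28)
170.0 (312, 118, 10, 27)
ptr [314.08266453 144.11476726] 15
az 75.30306630830432 knob rad 1.445079103475513
```

```bash
python3 -c "from plant import *;print(job_done())"
```

```text
the job is handed in; nothing more can be done
None
```

Two tags were present; both hang engraved face out on their own pegs (middle and right-hand), the knob was turned clockwise until it met its stop, and the job is handed in at about 47 s with no verdict returned.

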